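# Pack the gouge for regrinding

### The job

Take the wood-handled gouge from the sloping tool rest and lay it, without dropping it, level in the two V-notched supports inside the open carton: handle in the large notch, steel shank in the small one. Let go of it, then close the carton: fold the wide flap down flat first, and after it the narrow flap down flat on top. Leave the glue bottle, the jar and the plane where they are.

Things in the scene. Friction and masses are not known exactly. Their poses are not given: they have to be found in the camera images.
- gouge: Woodcarver's gouge, straight and round, 250 mm, about 130 g. Origin on its axis at the shoulder (handle meets shank); x runs towards the butt. Dark wood handle with brass ferrule: 28 mm diameter, x 0 to 130 mm. Steel shank 10 mm diameter, x 0 to -105, flat tip to -120. Balances near x = 10. At first in the tool rest, x rising 35 degrees towards the robot.
- tool_rest: Fixed wooden rest. Origin on the bench below the gouge's shoulder; x horizontal, up the slope (towards the robot). A board sloping 35 degrees bears two V-notched plates: a small one just below the shoulder, which leans on it, and a large one (68 mm wide, 12 thick) 106 mm up the handle. Between them the handle is free, its axis 40 mm above the board. The gouge lifts out square to the slope.
- carton: Fixed open cardboard carton 300 (x) x 120 (y) x 84 mm, walls and floor 5 mm. Origin: centre of its underside; x points roughly to the robot. Inside, two plywood supports 12 mm thick with 90-degree V notches: small one (48 wide, top z 60) at x = -65 for the shank, large one (68 wide, top z 55) at x = +95 for the handle. Both hold the gouge's axis at y = 0, z = 55.
- cradle (a point): In the carton, the point where the gouge's origin (shoulder) lies when it is seated level in both notches: carton x = -5, y = 0, z = 55 mm. Axes are the carton's: the gouge's x axis must run along +x. Moving along x by up to 15 mm is harmless.
- wide_flap (a joint): Angle (rad) of the wide flap, a cardboard panel 294 x 80 mm, 4 mm thick, hinged along the carton's +y long rim (carton y = +60, z = 86 mm). 0 = closed flat over the carton, pi/2 = upright, more = folded outward. It stays where it is left.
- narrow_flap (a joint): Angle (rad) of the narrow flap, a cardboard panel 294 x 55 mm, 4 mm thick, hinged along the carton's -y long rim (carton y = -60, z = 90 mm). 0 = closed flat, pi/2 = upright, more = folded outward. It stays where it is left.
- wide_flap_edge (a point): Middle of the wide flap's free edge, 80 mm from its hinge.
- narrow_flap_edge (a point): Middle of the narrow flap's free edge, 55 mm from its hinge.
- glue_bottle: Bystander: white glue bottle, 52 mm diameter, 130 mm tall, origin under its centre.
- varnish_jar: Bystander: amber glass jar, 60 mm diameter, 75 mm tall, origin under its centre.
- block_plane: Bystander: small hand plane, 100 x 36 x 56 mm, origin under its centre.

How it is judged (in metres and radians):
On the way, in this order (a step that is already met when the one before it is completed fails the run):
1. the gouge lies level in both notches of the carton, let go and at rest, both flaps still open (distance between gouge and cradle below 0.02 m and y of gouge in the frame of cradle between -0.004 and 0.004 m and z of gouge in the frame of cradle between -0.004 and 0.004 m and angle between the x axis of gouge and the x axis of carton, either way round below 0.04 rad and contact force between the fingers and gouge below 0.05 N and linear speed of gouge below 0.02 m/s and value of joint each of wide_flap, narrow_flap above 1.2 rad), for 0.2 s.
2. the wide flap is folded down flat while the narrow flap is still open (value of joint wide_flap below 0.12 rad and value of joint narrow_flap above 1 rad), for 0.1 s.
At the end, for the whole second after the job is handed in: The gouge rests still in both notches, handle in the large one: shoulder within 20 mm of the cradle point (4 mm sideways and in height), axis within 0.04 rad of the carton's length; both flaps within 0.12 rad of flat, the wide one closed first (distance between gouge and cradle below 0.02 m and y of gouge in the frame of cradle between -0.004 and 0.004 m and z of gouge in the frame of cradle between -0.004 and 0.004 m and angle between the x axis of gouge and the x axis of carton, either way round below 0.04 rad and linear speed of gouge below 0.02 m/s and value of joint each of wide_flap, narrow_flap below 0.12 rad); the robot touches nothing.
It fails at once if a bystander (glue bottle, jar or plane) is shifted by more than 30 mm (distance of any of glue_bottle, varnish_jar, block_plane from where it was at the start of the episode above 0.03 m).
It fails at once if the gouge is dropped: it moves faster than 0.5 m/s while the fingers do not hold it (linear speed of gouge above 0.5 m/s and contact force between the fingers and gouge below 0.05 N).
It also fails if it takes over 56 s, if anything falls off the work surface, if the arm or the gripper's body presses on something with over 40 N, if the wrist force passes 120 N, or if a joint passes its speed limit or range.

### The arm

A 7-joint arm with a two-finger parallel gripper is mounted at the origin on the work surface. World frame = base frame: x ahead of the robot, y to its left, z up, the work surface at z = 0. Lengths are in mm, angles in rad, forces in N, time in s.
With the tool pointing down it reaches from about 350 to 900 mm from the base axis. Payload 19.9 kg.
Tool frame: the origin (TCP) lies midway between the tips of the shut fingers; the grasp point (between the pads) lies 19 mm behind it; z points along the fingers, y is the line along which they close (so a half turn about z gives the same grasp; the last joint's range is limited). The gripper opens to 94 mm and grips with 3 to 60 N. Pads are 16 mm wide; open, the fingers measure 119 mm over their backs; the gripper's body (75 mm by 177 mm) begins 78 mm behind the grasp point.
Start: joints at [-1.238, 0.417, -0.01, 1.614, 0.005, 1.111, -0.053], TCP at [228.211, 581.823, 205.425] pointing down, gripper open.
Joint ranges: [-2.81, 2.81], [-0.39, 2.02], [-1.27, 1.25], [0.06, 2.57], [-1.19, 4.33], [0.19, 2], [-2.82, 2.82]. Speed limits (rad/s): [1.89, 1.89, 2.39, 2.39, 3.01, 3.01, 3.01].

### API

Orientations are given as a unit quaternion [w, x, y, z].
In Python, from station import manip, eyes, spotter gives the robot as it stands. The module is installed in compiled form; this text tells all that it offers.
- The arm moves only by the shell command python3 -m inch 'ROWS' [FORCE]. ROWS is JSON, a list that holds one entry, the list of rows, each a list of 7 numbers: the turn, a rotation vector about the tool's x, y, z normalised to -1 to 1, where 1 is 60 degrees, then the shift along the tool's x, y, z normalised to -1 to 1, where 1 is 750 mm, then the opening, from 0 (shut) to 1 (fully open). A call has 1 to 12 rows; each row is the pose to reach, as a shift and turn from the pose commanded when the call began, along the tool's axes at that moment; what a row does not reach only later rows make up. A row lasts 1/10 s, in which the tool goes at most 50 mm and 8.59 degrees, less where a joint would pass 70% of its speed; a pose out of reach is approached as far as the arm can. A call with a number of a shift or a turn outside -1 to 1 is refused whole. A call with a gripper value outside its range is refused whole. The fingers move at their own pace and stop on an object; FORCE is the grip in N (left out, the last holds). Time passes only in rows, so rows that repeat a pose let the fingers close. It gives the time, the measured TCP pose, the force, the opening and the grip force at its end, in the units of the state.
- manip.read_state(): the state, without advancing time (a new reading comes with each control period).
- eyes.snapshot(name): name is "scene" or "side" or "wrist"; returns (picture, depth): 480x640x3 uint8, blue, green, red; 480x640 float32, mm along the optical axis (not along the pixel's ray), 0 where there is no reading.
- eyes.get_calibration(name): a dict with "mtx" (3x3 intrinsics, pixels), "k1" (the pictures are not rectified: a ray, as slopes to the right and down, at radius r is drawn at 1 + k1 r^2 times it, then the intrinsics apply), "rvec" (rotation vector, rad) and "tvec" (3), from world to camera coordinates, as OpenCV has them; the wrist camera has in their place "hand_eye" (4x4, takes a point from camera to tool coordinates, whose origin is the TCP and whose axes are the flange's). Camera axes: x right, y down, z forward; pixel columns grow to the right and rows downward; lengths in mm; the calibration is good to about 2 mm. A picture is of the moment at which its call begins: read the wrist's pose just before it. get_calibration takes no time and is no camera call.
- manip.finish_job(): hands the job in; it is judged then, once.
Trained networks look in the newest picture that a camera, given by its name, has taken for a name from the list of things; names that differ only in an ending like _2 or _b are one class to them, and where a whole thing is asked for, a point or a joint stands for the part that bears it (a point fixed in the world has none). Each returns a list of dicts, best first, with "p" (0 to 1); they miss things now and then, are a little off and sometimes report something else, mostly with a low value. They report only what shows in the picture. A call takes as long as a camera call.
- spotter.recognise(query, camera): "position" ([row, column] in pixels, amid what is visible of it).
- spotter.pinpoint(query, camera): "position" ([row, column] in pixels: a listed point, or the origin of a listed thing).
The state is a dict: "clock": time; "joint_positions": joint angles; "qvel": joint speeds; "joint_efforts": joint torques, N m; "position": TCP position; "orientation": TCP orientation; "force": force on the tool from outside, world axes, zero at the start; "torque": the same for the moment, N m; "width": finger opening in mm; "grip_force": force on a finger pad.
Only numpy, scipy, OpenCV 4.12 (cv2) and the standard library are available. Lean on these libraries where they do the work, as an engineer would, in place of code of your own. Each camera call takes 0.05 s, during which the arm holds its last target. There are 200 camera calls.

## Working session

There is one attempt and no reset: what is moved stays moved. The work goes in short steps, Python scripts to look and compute and a shell command to move; the robot and the scene stay as the last step left them, time stands still between calls to the robot, and variables do not carry over. Pictures are saved under pics/ and viewed, at most 10 in all, crops included, and the job is handed in when it is done.

```bash
mkdir -p pics; cat > h.py <<'E'
import numpy as np, cv2
from scipy.spatial.transform import Rotation as R
from station import manip, eyes, spotter
np.set_printoptions(precision=3,suppress=True)
def q2R(q): return R.from_quat(np.roll(q,-1))
def snap(n):
    s=manip.read_state(); img,d=eyes.snapshot(n); c=eyes.get_calibration(n)
    T=np.eye(4)
    if n=="wrist":
        W=np.eye(4); W[:3,:3]=q2R(s["orientation"]).as_matrix(); W[:3,3]=s["position"]
        T=W@np.array(c["hand_eye"])
    else:
        Rm=cv2.Rodrigues(np.array(c["rvec"],float))[0]; T[:3,:3]=Rm.T; T[:3,3]=-Rm.T@np.ravel(c["tvec"])
    return img,d,c,T
def cloud(d,c,T):
    h,w=d.shape; m=np.array(c["mtx"]); v,u=np.mgrid[:h,:w].astype(np.float64)
    D=np.array([c["k1"],0,0,0],float)
    x=cv2.undistortPoints(np.stack([u.ravel(),v.ravel()],1)[:,None],m,D)[:,0]
    P=np.c_[x*d.ravel()[:,None],d.ravel()]
    P=P@T[:3,:3].T+T[:3,3]; P[d.ravel()<=0]=np.nan
    return P.reshape(h,w,3)
E
cat > a.py <<'E'
from h import *
s=manip.read_state(); print(s)
for n in ["scene","side"]:
    img,d,c,T=snap(n); P=cloud(d,c,T); cv2.imwrite(f"pics/{n}0.png",img); np.save(f"{n}.npy",P); print(n,T)
    for q in ["gouge","tool_rest","carton","cradle","wide_flap_edge","narrow_flap_edge","glue_bottle","varnish_jar","block_plane"]:
        for r in spotter.pinpoint(q,n)[:1]:
            y,x=map(int,np.round(r["position"])); print(q,r["p"],y,x,P[min(y,479),min(x,639)])
E
python3 a.py
```

```text
{'clock': 0.0, 'joint_positions': array([-1.239,  0.418, -0.01 ,  1.614,  0.005,  1.111, -0.053]), 'qvel': array([ 0.001, -0.   , -0.   ,  0.002, -0.001, -0.   ,  0.001]), 'joint_efforts': array([  0.002, -85.126,   0.639, -42.601,  -0.049,   0.018,   0.   ]), 'position': array([228.101, 581.494, 204.846]), 'orientation': array([-0.   ,  0.186,  0.983, -0.001]), 'force': array([ 0.616,  0.867, -0.276]), 'torque': array([0.008, 0.01 , 0.058]), 'grip_force': 0.0, 'width': 94.14306199964854}
scene [[  -0.336    0.786   -0.52  1115.42 ]
 [   0.942    0.278   -0.187  146.871]
 [  -0.002   -0.553   -0.833  821.551]
 [   0.       0.       0.       1.   ]]
gouge 0.68 214 469 [531.348 233.241 108.833]
tool_rest 0.77 244 457 [533.902 235.155  14.368]
carton 0.6 193 260 [ 541.626 -177.752    9.504]
cradle 0.76 178 258 [ 504.2   -198.419    8.261]
wide_flap_edge 0.89 120 212 [ 498.73  -284.655  142.514]
narrow_flap_edge 0.95 165 297 [541.699 -90.765 129.347]
glue_bottle 0.6 292 236 [ 785.857 -116.422   44.558]
varnish_jar 0.66 324 304 [805.23   18.565  51.012]
block_plane 0.68 340 388 [774.795 159.06   26.31 ]
side [[   0.994   -0.084    0.07   585.834]
 [  -0.109   -0.777    0.62  -538.054]
 [   0.002   -0.624   -0.782  751.325]
 [   0.       0.       0.       1.   ]]
gouge 0.6 150 251 [526.043 222.487 102.811]
tool_rest 0.73 182 259 [534.176 214.408  15.777]
carton 0.75 354 265 [ 531.549 -192.679    6.777]
cradle 0.85 334 264 [ 531.09  -153.021    3.542]
wide_flap_edge 0.91 379 239 [ 505.88  -291.676  150.114]
narrow_flap_edge 0.93 264 266 [548.357 -93.629 131.237]
glue_bottle 0.55 312 393 [ 756.33  -156.752   45.202]
varnish_jar 0.8 250 389 [778.372 -18.444  36.772]
block_plane 0.72 197 365 [757.922 131.044  29.428]
```

View pics/scene0.png

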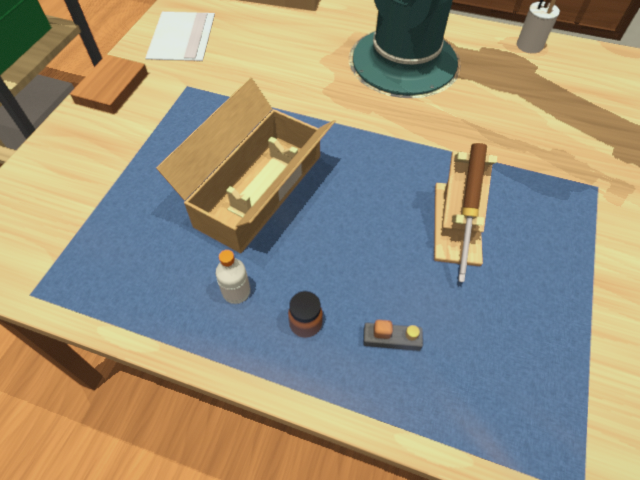

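View pics/side0.png

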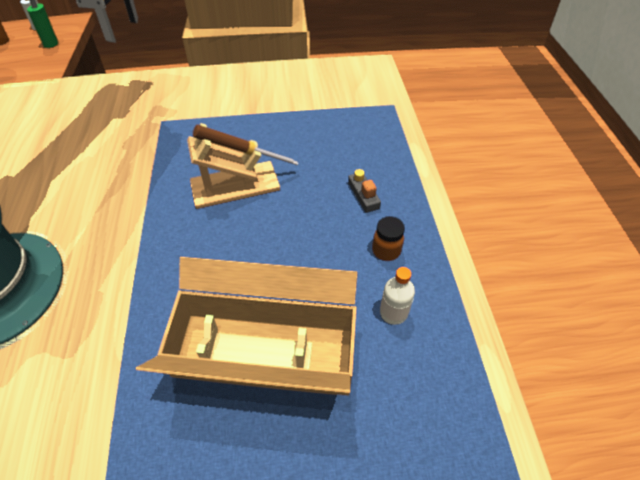

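Scene view: carton centre (255,180), wide flap on its left and narrow flap on its right. Gouge runs from (478,148) to (462,278), with bottle (235,278), jar (305,313) and plane (392,335). The side view agrees. Next I fit models to the depth cloud.

```bash
cat > fit.py <<'E'
from h import *
from scipy.optimize import least_squares
def box(p,c,hs):
    q=np.abs(p-c)-hs
    return np.linalg.norm(np.maximum(q,0),axis=1)+np.minimum(q.max(1),0)
def flap(p,y0,z0,s,L,a): # s=+1 wide (hinge +y), folds toward -y when closed
    d=np.array([0,-s*np.cos(a),np.sin(a)]); n=np.array([0,np.sin(a)*s,np.cos(a)])
    q=p-[0,y0,z0]; return box(np.c_[q[:,0],q@d,q@n],[0,L/2,0],[147,L/2,2])
def carton_sdf(p,aw,an):
    ds=[box(p,[0,0,2.5],[150,60,2.5])]+[box(p,[0,s*57.5,42],[150,2.5,42]) for s in(1,-1)]+[box(p,[s*147.5,0,42],[2.5,60,42]) for s in (1,-1)]
    ds+=[flap(p,60,86,1,80,aw),flap(p,-60,90,-1,55,an)]
    return np.min(ds,axis=0)
def loc(P,x,y,yaw): return (P-[x,y,0])@R.from_euler('z',yaw).as_matrix()
def fitcarton(P,x0):
    l=loc(P,*x0[:3]); 
    P=P[(abs(l[:,0])<175)&(abs(l[:,1])<150)&(l[:,2]>12)&(l[:,2]<190)]
    f=lambda v:carton_sdf(loc(P,*v[:3])-[0,0,v[5]],v[3],v[4])
    r=least_squares(f,list(x0)+[0],loss='soft_l1',f_scale=2,x_scale=[10,10,.1,.1,.1,1])
    return r.x,np.median(abs(f(r.x))),len(P)
def gouge_r(P,v):
    x=R.from_euler('zy',[v[3],-v[4]]).apply([1,0,0]) # up slope
    q=P-v[:3]; t=q@x; rad=np.linalg.norm(q-t[:,None]*x,axis=1); return t,rad
def fitgouge(P,v0,lo=-110,hi=125):
    t,rad=gouge_r(P,v0); P=P[(t>lo)&(t<hi)&(rad<25)]
    # keep upper half only, away from notch plates
    f=lambda v:(lambda t,r:r-np.where(t>0,14,5))(*gouge_r(P,v))
    r=least_squares(f,v0,loss='soft_l1',f_scale=1.5,x_scale=[10,10,10,.1,.1]); return r.x,np.median(abs(f(r.x))),len(P)
E
cat > b.py <<'E'
from fit import *
for n in ["scene","side"]:
    P=np.load(f"{n}.npy"); img=cv2.imread(f"pics/{n}0.png"); F=P.reshape(-1,3); ok=np.isfinite(F[:,0])
    hsv=cv2.cvtColor(img,cv2.COLOR_BGR2HSV).reshape(-1,3)
    m=ok&(F[:,0]>400)&(F[:,0]<800)&(abs(F[:,1])<400)&(hsv[:,0]>100)&(hsv[:,0]<125)&(hsv[:,1]>90)
    print(n,"mat z",np.percentile(F[m,2],[10,50,90]))
    print("carton",fitcarton(F[ok],[535,-190,np.pi,2.3,2.3]))
    reg=ok&(F[:,0]>350)&(F[:,0]<700)&(F[:,1]>130)&(F[:,1]<320)&(F[:,2]>20)
    brown=reg&(hsv[:,0]<14)&(hsv[:,2]<150)&(F[:,2]>80)
    B=F[brown]; c=np.median(B,0); dd=np.linalg.svd(B-c,full_matrices=False)[2][0]; dd*=np.sign(dd[2]); print("brown",brown.sum(),c,dd)
    yaw=np.arctan2(dd[1],dd[0]); o=c-[0,0,8]-65*dd
    v0=np.r_[o,yaw,.61]
    # remove light wood: keep brown or points with t<-25 
    t,rad=gouge_r(F,v0); keep=reg&(brown|((t<-30)&(rad<15)))
    for hi in(125,): print("gouge",fitgouge(F[keep],v0,-110,hi))
    print("handle",fitgouge(F[brown],v0,5,125))
    # shoulder along-axis: brown/ferrule extents
    v=fitgouge(F[keep],v0)[0]; t,rad=gouge_r(F,v); 
    tt=t[reg&(rad<18)&brown]; print("brown t",np.percentile(tt,[1,99])); tt=t[reg&(rad<9)];print("t all",tt.min(),tt.max())
E
python3 b.py
```

```text
scene mat z [-0.877  0.988  2.893]
carton (array([ 527.95 , -186.762,    2.933,    2.316,    2.491,   11.133]), np.float64(0.921331266886737), 12915)
brown 856 [474.436 222.761 148.114] [-0.804 -0.147  0.576]
gouge (array([515.35 , 232.095, 116.081,  -3.189,   1.062]), np.float64(2.218566455543344), 74)
handle (array([516.358, 233.87 ,  97.671,  -3.093,  -0.912]), np.float64(0.6281766398850284), 13)
brown t [-8.287  4.881]
t all -8.454615308194773 1.1924128950581172
side mat z [-1.27   0.476  2.204]
carton (array([ 529.533, -187.263,    2.933,    2.31 ,    2.444,    8.63 ]), np.float64(0.8529662643830194), 15947)
brown 638 [467.794 213.441 146.998] [-0.826 -0.151  0.543]
gouge (array([510.698, 225.748, 116.257,  -3.416,   0.58 ]), np.float64(2.3182422314017184), 76)
handle (array([511.9  , 229.093, 115.342,  -3.122,   0.165]), np.float64(0.5990019736321095), 17)
brown t [-8.542  6.271]
t all -10.278037941026259 58.04426366740118
```

```bash
sed -i "s/from_euler('zy'/from_euler('ZY'/" fit.py; cat >> b.py <<'E'
    l=loc(F[ok],529,-187,2.933)
    print("floor z",np.percentile(l[(abs(l[:,0])<40)&(abs(l[:,1])<30),2],[5,50,95]))
    for s in(1,-1):
        e=l[(abs(l[:,0]-s*147.5)<8)&(abs(l[:,1])<45),2]; print("end wall top",s,np.percentile(e,[90,97,99]))
    for nm,x0 in(("small",-65),("large",95)):
        e=l[(abs(l[:,0]-x0)<10)&(abs(l[:,1])<40)&(l[:,2]>25)]; print(nm,len(e),np.percentile(e,[2,50,98],axis=0).ravel())
E
python3 b.py
```

```text
scene mat z [-0.877  0.988  2.893]
carton (array([ 527.95 , -186.762,    2.933,    2.316,    2.491,   11.133]), np.float64(0.921331266886737), 12915)
brown 856 [474.436 222.761 148.114] [-0.804 -0.147  0.576]
gouge (array([547.294, 240.806,  82.179,  -2.943,   0.608]), np.float64(0.8612224630084206), 1102)
handle (array([672.427, 265.876,  -8.292,  -2.944,   0.613]), np.float64(0.8946427168389004), 849)
brown t [ 44.316 153.662]
t all -91.23011205723404 28.138091777219543
floor z [ 4.938  7.918 10.293]
end wall top 1 [81.893 84.592 85.318]
end wall top -1 [83.077 84.945 85.634]
small 322 [-71.185 -25.181  26.396 -68.83   -2.348  49.392 -58.729  22.802  61.782]
large 328 [ 88.265 -34.125  25.87   91.013   4.171  43.303 101.935  32.506  56.245]
side mat z [-1.27   0.476  2.204]
carton (array([ 529.533, -187.263,    2.933,    2.31 ,    2.444,    8.63 ]), np.float64(0.8529662643830194), 15947)
brown 638 [467.794 213.441 146.998] [-0.826 -0.151  0.543]
gouge (array([543.216, 237.98 ,  85.563,  -2.947,   0.606]), np.float64(0.8890225744949563), 762)
handle (array([627.514, 251.17 ,  26.067,  -2.967,   0.608]), np.float64(0.8705628556924854), 615)
brown t [ 38.844 151.453]
t all -99.07204393336735 152.09188478322233
floor z [4.185 7.484 9.783]
end wall top 1 [83.017 84.292 84.962]
end wall top -1 [84.226 85.401 86.278]
small 302 [-71.348 -22.422  26.961 -65.974   4.803  54.247 -59.483  24.695  61.319]
large 447 [ 87.943 -31.734  27.241  91.205  -0.791  45.383 100.022  34.559  56.039]
```

```bash
cat > c.py <<'E'
from fit import *
import json
cs=[];gs=[]
for n in ["scene","side"]:
    P=np.load(f"{n}.npy"); F=P.reshape(-1,3); F=F[np.isfinite(F[:,0])]
    l=loc(F,529,-187,2.933); m=(abs(l[:,0])<160)&(abs(l[:,1])<68)&(l[:,2]>15)&(l[:,2]<88); Q=F[m]
    def f(v):
        p=loc(Q,*v); ds=[box(p,[0,s*57.5,42],[150,2.5,42]) for s in(1,-1)]+[box(p,[s*147.5,0,42],[2.5,60,42]) for s in (1,-1)]
        ds+=[box(p,[-65,0,30],[6,24,30]),box(p,[95,0,27],[6,34,27])]; return np.min(ds,axis=0)
    r=least_squares(f,[529,-187,2.933],loss='soft_l1',f_scale=1.5,x_scale=[10,10,.1]); print(n,r.x,np.median(abs(f(r.x)))); cs.append(r.x)
    l=loc(F,*r.x)
    for nm,y0,z0,s,L in(("wide",60,86,1,80),("narrow",-60,90,-1,55)):
        k=(abs(l[:,0])<130)&(s*l[:,1]>66)&(s*l[:,1]<140)&(l[:,2]>95); q=l[k]; c=q.mean(0); d=np.linalg.svd(q-c,full_matrices=False)[2]
        print(nm,k.sum(),c,"normal",d[2],"ang about hinge",np.arctan2(c[2]-z0,-s*(c[1]-y0)), "top",np.percentile(q,98,axis=0),np.percentile(q,2,axis=0))
E
python3 c.py
cat >> h.py <<'E'
def goal(pos,Rm,s=None):
    s=s or manip.read_state(); Rc=q2R(s["orientation"])
    t=(Rc.inv()*R.from_matrix(Rm)).as_rotvec()/np.radians(60); d=Rc.inv().apply(np.array(pos)-s["position"])/750
    print("row turn",t.round(4),"shift",d.round(4),"deg",np.linalg.norm(t)*60,"mm",np.linalg.norm(d)*750)
def frame(yaw,pitch): # tool x along gouge x; tool z down-perp
    x=R.from_euler('ZY',[yaw,-pitch]).apply([1,0,0]); y=np.cross([0,0,-1.],x); y/=np.linalg.norm(y); return np.c_[x,y,np.cross(x,y)]
O=np.array([527.5,236,96.5]); GY=-2.945; GP=.609
E
python3 -c "
from h import *
F=frame(GY,GP);print(F); g=O+30*F[:,0]; print(g); goal(g-140*F[:,2]+15*F[:,2],F)"
```

```text
scene [ 528.011 -186.444    2.932] 0.6095653173840887
wide 3919 [ -7.922  86.76  124.862] normal [ 0.001 -0.8    0.6  ] ang about hinge 2.1738328734408725 top [124.747 106.115 150.196] [-125.424   67.134   98.048]
narrow 908 [ -8.039 -84.71  120.031] normal [-0.    -0.719 -0.695] ang about hinge 2.2593004234380323 top [124.014 -66.765 132.985] [-126.006  -97.853  100.937]
side [ 529.418 -187.461    2.933] 0.5071136032832655
wide 2972 [ -3.514  90.877 129.292] normal [-0.001 -0.785  0.62 ] ang about hinge 2.1903467028300083 top [124.05  109.276 150.823] [-125.366   67.054   98.405]
narrow 4183 [ -1.945 -81.118 115.622] normal [-0.002 -0.745 -0.667] ang about hinge 2.2601249054572814 top [124.505 -66.583 131.521] [-124.927  -95.88    98.804]
[[-0.804 -0.195 -0.561]
 [-0.16   0.981 -0.112]
 [ 0.572  0.    -0.82 ]]
[503.367 231.194 113.661]
row turn [ 0.166  0.566 -0.528] shift [-0.593 -0.25  -0.014] deg 47.457454083022434 mm 482.3747886821866
```

```bash
r="[0.166,0.566,-0.528,-0.593,-0.25,-0.014,1]"; python3 -m inch '[[[0.166,0.566,-0.528,-0.593,-0.25,-0.014,1],[0.166,0.566,-0.528,-0.593,-0.25,-0.014,1],[0.166,0.566,-0.528,-0.593,-0.25,-0.014,1],[0.166,0.566,-0.528,-0.593,-0.25,-0.014,1],[0.166,0.566,-0.528,-0.593,-0.25,-0.014,1],[0.166,0.566,-0.528,-0.593,-0.25,-0.014,1],[0.166,0.566,-0.528,-0.593,-0.25,-0.014,1],[0.166,0.566,-0.528,-0.593,-0.25,-0.014,1],[0.166,0.566,-0.528,-0.593,-0.25,-0.014,1],[0.166,0.566,-0.528,-0.593,-0.25,-0.014,1],[0.166,0.566,-0.528,-0.593,-0.25,-0.014,1],[0.166,0.566,-0.528,-0.593,-0.25,-0.014,1]]]'
cat > d.py <<'E'
from fit import *
F=frame(GY,GP); g=O+30*F[:,0]; goal(g-125*F[:,2],F); s=manip.read_state(); print(s["joint_positions"],s["force"],s["clock"])
img,d,c,T=snap("wrist"); P=cloud(d,c,T); cv2.imwrite("pics/w1.png",img)
for r in spotter.pinpoint("gouge","wrist")[:1]:
    y,x=map(int,np.round(r["position"])); print(r, P[y,x])
Q=P.reshape(-1,3); hsv=cv2.cvtColor(img,cv2.COLOR_BGR2HSV).reshape(-1,3)
v0=np.r_[O,GY,GP]; t,rad=gouge_r(Q,v0); ok=np.isfinite(Q[:,0])
k=ok&(rad<20)&(((hsv[:,0]<14)&(hsv[:,2]<150)&(t>15))|((t<-30)&(rad<12))); print(k.sum())
print(fitgouge(Q[k],v0)); print(fitgouge(Q[k&(t>15)],v0))
v=fitgouge(Q[k],v0)[0]; t,rad=gouge_r(Q,v); print("ext",np.percentile(t[ok&(rad<8)&(t<0)],[0,1]),np.percentile(t[k&(rad<17)],[99,100]))
# shoulder: axial profile of mean height
hgt=(Q-v[:3])@(-F[:,2]); lat=(Q-v[:3])@F[:,1]
for a in range(-20,21,3):
    m=ok&(abs(t-a)<1.5)&(abs(lat)<4); print(a,np.median(hgt[m]) if m.sum() else None,end='; ')
E
python3 d.py
```

```text
clock: 2.2
position: [574.6, 243.5, 215.3]
orientation: [-0.299, -0.093, 0.949, -0.029]
force: [-1.1, 0.9, -0.2]
width: 94.0
grip_force: 0.0
row turn [ 0.001 -0.001 -0.002] shift [ 0.002  0.002 -0.   ] deg 0.13355385016591012 mm 2.172858123055672
[-0.386  0.814 -0.01   1.07  -0.111  1.856  1.372] [-1.142  0.907 -0.216] 2.2
{'position': [261.4, 322.2], 'p': 0.83} [528.449 237.465 115.313]
7278
(array([549.664, 240.699,  81.045,  -2.946,   0.609]), np.float64(0.37916590742430856), 6497)
(array([1067.614,  343.363, -289.034,   -2.946,    0.611]), np.float64(0.3864245137350384), 5508)
ext [-152.522 -149.555] [157.911 159.709]
-20 4.565052872147857; -17 4.608216446100147; -14 4.2444264196094235; -11 4.513312322898679; -8 4.590073244193647; -5 4.60708767173045; -2 4.69190126842651; 1 4.852613648194973; 4 4.904489455140322; 7 4.806953044636217; 10 4.830368652716371; 13 4.716823503516435; 16 4.609094488921439; 19 4.775522731963074;
```

```bash
python3 -m inch '[[[0,0,0,0.002,0.002,0.05,1],[0,0,0,0.002,0.002,0.1,1],[0,0,0,0.002,0.002,0.14,1],[0,0,0,0.002,0.002,0.17,1],[0,0,0,0.002,0.002,0.1867,1],[0,0,0,0.002,0.002,0.1867,1],[0,0,0,0.002,0.002,0.1867,1],[0,0,0,0.002,0.002,0.1867,0],[0,0,0,0.002,0.002,0.1867,0],[0,0,0,0.002,0.002,0.1867,0],[0,0,0,0.002,0.002,0.1867,0],[0,0,0,0.002,0.002,0.1867,0]]]' 40
python3 -m inch '[[[0,0,0,0,0,0,0],[0,0,0,0,0,0,0],[0,0,0,0,0,0,0]]]'
python3 -c "
from h import *
F=frame(GY,GP);print(manip.read_state()['joint_positions']); goal(O+30*F[:,0]+15*F[:,2],F)"
```

```text
clock: 3.5
position: [493.8, 230.4, 102.0]
orientation: [-0.299, -0.094, 0.949, -0.029]
force: [0.2, -0.2, 0.2]
width: 57.5
grip_force: 0.0
clock: 3.8
position: [493.7, 230.4, 102.0]
orientation: [-0.299, -0.094, 0.949, -0.03]
force: [0.1, 0.7, 0.2]
width: 33.4
grip_force: 0.0
[-0.4    0.77  -0.026  1.422 -0.111  1.547  1.38 ]
row turn [-0.    -0.001  0.   ] shift [-0.002 -0.002 -0.   ] deg 0.039577193985083414 mm 1.6853883764999473
```

```bash
python3 -m inch '[[[0,0,0,0,-0.001,0,0],[0,0,0,0,-0.001,0,0],[0,0,0,0,-0.001,0,0],[0,0,0,0,-0.001,0,0],[0,0,0,0,-0.001,0,0]]]' 40
```

```text
clock: 4.3
position: [494.0, 229.3, 102.0]
orientation: [-0.299, -0.094, 0.949, -0.03]
force: [1.7, -5.1, 1.3]
width: 27.2
grip_force: 40.0
```

```bash
python3 -m inch '[[[0,0,0,0,0,-0.005,0],[0,0,0,0,0,-0.012,0],[0,0,0,0,0,-0.025,0],[0,0,0,0,0,-0.045,0],[0,0,0,0,0,-0.07,0],[0,0,0,0,0,-0.1,0],[0,0,0,0,0,-0.13,0],[0,0,0,0,0,-0.155,0],[0,0,0,0,0,-0.17,0],[0,0,0,0,0,-0.175,0],[0,0,0,0,0,-0.175,0]]]'
```

```text
clock: 5.4
position: [567.7, 244.6, 209.9]
orientation: [-0.298, -0.094, 0.949, -0.029]
force: [1.0, -0.2, -1.5]
width: 27.1
grip_force: 40.0
```

```bash
cat >> h.py <<'E'
C=np.array([528.7,-187,0]); CY=2.9325
def place(x,z): # TCP over carton-local x, gouge frame
    return C+R.from_euler('z',CY).apply([x,0,0])+[0,0,z]
E
python3 -c "
from h import *
goal(place(25,195),frame(CY,0))"
```

```text
row turn [-0.118 -0.574  0.376] shift [ 0.148 -0.541  0.127] deg 41.746650829489376 mm 431.32612560183895
```

```bash
python3 -m inch '[[[-0.118,-0.574,0.376,0.148,-0.541,0.127,0],[-0.118,-0.574,0.376,0.148,-0.541,0.127,0],[-0.118,-0.574,0.376,0.148,-0.541,0.127,0],[-0.118,-0.574,0.376,0.148,-0.541,0.127,0],[-0.118,-0.574,0.376,0.148,-0.541,0.127,0],[-0.118,-0.574,0.376,0.148,-0.541,0.127,0],[-0.118,-0.574,0.376,0.148,-0.541,0.127,0],[-0.118,-0.574,0.376,0.148,-0.541,0.127,0],[-0.118,-0.574,0.376,0.148,-0.541,0.127,0],[-0.118,-0.574,0.376,0.148,-0.541,0.127,0],[-0.118,-0.574,0.376,0.148,-0.541,0.127,0],[-0.118,-0.574,0.376,0.148,-0.541,0.127,0]]]'
cat > e.py <<'E'
from fit import *
import sys
s=manip.read_state(); print(s["clock"],s["position"],s["joint_positions"],s["grip_force"])
Rt=q2R(s["orientation"]); tz=Rt.as_matrix()
for n in ["scene","side","wrist"]:
    img,d,c,T=snap(n); cv2.imwrite(f"pics/{n}_{sys.argv[1]}.png",img); Q=cloud(d,c,T).reshape(-1,3); ok=np.isfinite(Q[:,0])
    hsv=cv2.cvtColor(img,cv2.COLOR_BGR2HSV).reshape(-1,3)
    L=(Q-s["position"])@tz  # tool coords
    near=ok&(np.hypot(L[:,1],L[:,2]+15)<28)
    br=near&(hsv[:,0]<14)&(hsv[:,2]<150)&(L[:,0]>15)&(L[:,0]<110)
    sh=near&(L[:,0]<-48)&(L[:,0]>-140)&(hsv[:,1]<90)
    out=[]
    for k,rr in((br,14),(sh,5)):
        A=L[k]
        if len(A)<30: out.append((len(A),)); continue
        f=lambda v:np.hypot(A[:,1]-v[0]-v[2]*A[:,0],A[:,2]-v[1]-v[3]*A[:,0])-rr
        r=least_squares(f,[0,-15,0,0],loss='soft_l1',f_scale=1.5,x_scale=[10,10,.1,.1]); v=r.x
        xm=A[:,0].mean(); out.append((len(A),xm.round(1),"yz at mean",v[:2]+v[2:]*xm,"slopes",v[2:],np.median(abs(r.fun)),"x ext",np.percentile(A[:,0],[1,99])))
    A=np.r_[L[br],L[sh]]; rr=np.r_[np.full(br.sum(),14),np.full(sh.sum(),5)]
    f=lambda v:np.hypot(A[:,1]-v[0]-v[2]*A[:,0],A[:,2]-v[1]-v[3]*A[:,0])-rr
    r=least_squares(f,[0,-15,0,0],loss='soft_l1',f_scale=1.5,x_scale=[10,10,.1,.1]); print(n,"\n  H",out[0],"\n  S",out[1],"\n both",r.x)
    k=near&(L[:,0]>-30)&(L[:,0]<160)&(hsv[:,0]<14)&(hsv[:,2]<150)&(L[:,1].__abs__()<20); print("  butt x",np.percentile(L[k,0],99.5) if k.sum() else None, "tip",np.percentile(L[ok&(np.hypot(L[:,1],L[:,2]+15)<10)&(L[:,0]<-50),0],[1]) if n!="x" else 0)
goal(place(25,195),frame(CY,0),s)
E
python3 e.py p1
```

```text
clock: 6.6
position: [504.3, -180.7, 194.8]
orientation: [-0.0, 0.104, 0.995, 0.0]
force: [0.2, 0.2, -1.1]
width: 27.0
grip_force: 40.0
6.6 [ 504.275 -180.686  194.848] [ 0.07   0.274  0.258  1.855 -0.081  1.023  1.724] 39.99987065792084
scene 
  H (79, np.float64(41.0), 'yz at mean', array([ -0.38 , -14.737]), 'slopes', array([-0.041,  0.011]), np.float64(0.7145279087342242), 'x ext', array([28.663, 54.004])) 
  S (276, np.float64(-96.3), 'yz at mean', array([ -0.186, -14.727]), 'slopes', array([ 0.001, -0.011]), np.float64(0.7080957063285616), 'x ext', array([-138.399,  -49.264])) 
 both [ -0.24  -14.766  -0.001  -0.   ]
  butt x 54.80332497090479 tip [-147.558]
side 
  H (172, np.float64(90.2), 'yz at mean', array([ -0.881, -14.142]), 'slopes', array([0.043, 0.023]), np.float64(0.6328497951649377), 'x ext', array([82.145, 97.573])) 
  S (483, np.float64(-94.3), 'yz at mean', array([ -0.603, -14.417]), 'slopes', array([ 0.001, -0.007]), np.float64(0.5590690195135011), 'x ext', array([-138.87 ,  -49.388])) 
 both [ -0.711 -14.311  -0.001   0.001]
  butt x 97.64531387606687 tip [-148.42]
wrist 
  H (14528, np.float64(62.0), 'yz at mean', array([  0.513, -15.456]), 'slopes', array([-0.   , -0.001]), np.float64(0.35814240322858026), 'x ext', array([16.116, 99.712])) 
  S (620, np.float64(-78.4), 'yz at mean', array([  0.507, -15.241]), 'slopes', array([ 0.008, -0.002]), np.float64(0.23430185014369842), 'x ext', array([-89.041, -68.65 ])) 
 both [  0.515 -15.372  -0.     -0.001]
  butt x 100.0335364391118 tip [-89.041]
row turn [ 0.    -0.     0.001] shift [-0.    -0.002 -0.   ] deg 0.07792387485638083 mm 1.1351634005886728
```

```bash
cat > g.py <<'E'
from fit import *
img,d,c,T=snap("wrist"); Q=cloud(d,c,T).reshape(-1,3); Q=Q[np.isfinite(Q[:,0])]
l=loc(Q,C[0],C[1],CY); m=(abs(l[:,0])<160)&(abs(l[:,1])<68)&(l[:,2]>15)&(l[:,2]<88); Q=Q[m]; print(m.sum())
def f(v):
    p=loc(Q,*v); ds=[box(p,[0,s*57.5,42],[150,2.5,42]) for s in(1,-1)]+[box(p,[s*147.5,0,42],[2.5,60,42]) for s in (1,-1)]
    ds+=[box(p,[-65,0,30],[6,24,30]),box(p,[95,0,27],[6,34,27])]; return np.min(ds,axis=0)
r=least_squares(f,[C[0],C[1],CY],loss='soft_l1',f_scale=1.5,x_scale=[10,10,.1]); print(r.x,np.median(abs(f(r.x)))); v=r.x
p=loc(Q,*v); k=(abs(p[:,0]-95)<7)&(p[:,2]>25); print(k.sum(),np.percentile(p[k],[2,98],axis=0).ravel())
E
python3 g.py
```

```text
15726
[ 528.861 -185.815    2.932] 0.18241793545807639
1156 [ 88.454 -59.261  28.896 101.621  59.065  85.39 ]
```

View pics/wrist_p1.png

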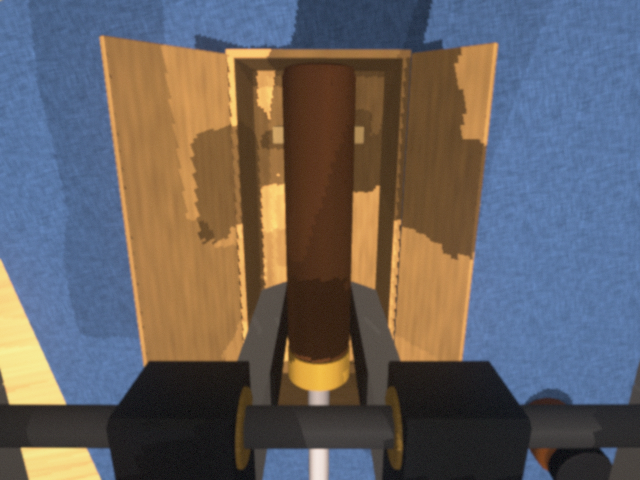

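The wrist view shows the handle at (318,190) centred over the carton. The large support's ends are at (278,135) and (358,135), symmetric about the handle.

```bash
python3 -m inch '[[[0,0,0,0,0,0.05,0],[0,0,0,0,0,0.1,0],[0,0,0,0,0,0.14,0],[0,0,0,0,0,0.165,0],[0,0,0,0,0,0.18,0],[0,0,0,0,0,0.19,0],[0,0,0,0,0,0.197,0],[0,0,0,0,0,0.201,0],[0,0,0,0,0,0.203,0],[0,0,0,0,0,0.203,0]]]'
```

```text
clock: 7.8
position: [504.5, -182.1, 43.1]
orientation: [0.0, 0.104, 0.995, -0.0]
force: [0.9, -0.6, -0.4]
width: 27.3
grip_force: 40.0
```

```bash
python3 -m inch '[[[0,0,0,0,0,0.002,0],[0,0,0,0,0,0.004,0],[0,0,0,0,0,0.004,0]]]'; python3 -c "
from h import *
goal(place(25,39.6),frame(CY,0))"
```

```text
clock: 8.1
position: [504.7, -181.8, 40.2]
orientation: [0.0, 0.104, 0.995, 0.0]
force: [-0.0, 2.3, 5.4]
width: 27.3
grip_force: 40.0
row turn [0.    0.001 0.   ] shift [ 0.001 -0.     0.001] deg 0.048082632734797064 mm 0.7673826498449642
```

```bash
python3 -m inch '[[[0,0,0,0,0,0.0005,0.36],[0,0,0,0,0,0.0005,0.4],[0,0,0,0,0,0.0005,0.5],[0,0,0,0,0,0.0005,0.5],[0,0,0,0,0,0.0005,0.5],[0,0,0,0,0,0.0005,0.5]]]'; python3 e.py p2 | grep -v row
```

```text
clock: 8.7
position: [504.2, -182.1, 39.4]
orientation: [0.0, 0.104, 0.995, -0.0]
force: [-0.2, 0.0, -0.0]
width: 46.8
grip_force: 0.0
8.7 [ 504.238 -182.056   39.444] [ 0.114  0.493  0.217  1.966 -0.159  0.698  1.789] 0.0
scene 
  H (8,) 
  S (308, np.float64(-93.7), 'yz at mean', array([  0.792, -15.964]), 'slopes', array([ 0.002, -0.015]), np.float64(1.2284549772848603), 'x ext', array([-138.914,  -48.979])) 
 both [  1.423 -15.814   0.007   0.002]
  butt x 20.897131358500378 tip [-175.099]
side 
  H (297, np.float64(80.9), 'yz at mean', array([  0.57 , -14.837]), 'slopes', array([0.025, 0.001]), np.float64(0.861511677524204), 'x ext', array([61.316, 98.289])) 
  S (434, np.float64(-92.8), 'yz at mean', array([ -0.185, -15.215]), 'slopes', array([0.007, 0.001]), np.float64(1.053647905154937), 'x ext', array([-138.433,  -49.347])) 
 both [  0.252 -15.016   0.005   0.002]
  butt x 98.36155238307977 tip [-148.96]
wrist 
  H (14896, np.float64(61.2), 'yz at mean', array([  1.276, -15.531]), 'slopes', array([0.   , 0.002]), np.float64(0.3562785157379489), 'x ext', array([16.256, 99.298])) 
  S (916, np.float64(-80.1), 'yz at mean', array([  0.922, -16.021]), 'slopes', array([0.076, 0.038]), np.float64(0.6102681454137504), 'x ext', array([-89.691, -68.153])) 
 both [  1.175 -15.689   0.002   0.003]
  butt x 99.71537936167668 tip [-91.43]
```

Let go and seated: the axis is at z≈55, level and centred. I'll retract, then shift to the outside of the wide flap with the fingers shut.

```bash
python3 -m inch '[[[0,0,0,0,0,-0.01,0.5],[0,0,0,0,0,-0.03,0.5],[0,0,0,0,0,-0.08,0.5],[0,0,0,0,0,-0.14,0.5],[0,0,0,0,0,-0.2,0.5],[0,0,0,0,0,-0.25,0.5],[0,0,0,0,-0.03,-0.267,0],[0,0,0,0,-0.09,-0.267,0],[0,0,0,0,-0.15,-0.267,0],[0,0,0,0,-0.193,-0.267,0],[0,0,0,0,-0.193,-0.267,0],[0,0,0,0,-0.193,-0.267,0]]]'
cat > k.py <<'E'
from fit import *
import sys
s=manip.read_state(); print(s["clock"],"tcp local",loc(s["position"][None],C[0],C[1]+.6,CY)[0],"f",s["force"],s["width"],s["joint_positions"])
v=q2R(s["orientation"]).as_matrix(); print(v.ravel())
for n in ["scene","side"]:
    img,d,c,T=snap(n); cv2.imwrite(f"pics/{n}_{sys.argv[1]}.png",img); F=cloud(d,c,T).reshape(-1,3); F=F[np.isfinite(F[:,0])]
    l=loc(F,C[0],C[1]+.6,CY); l=l[(abs(l[:,0])<140)&(abs(l[:,1])<150)&(l[:,2]>40)&(l[:,2]<175)]
    q=l[(abs(l[:,0]+15)>65)]
    f=lambda v:np.min([flap(q,60,86,1,80,v[0]),flap(q,-60,90,-1,55,v[1])],axis=0)
    best=[]
    for i,(y0,z0,sg,L) in enumerate(((60,86,1,80),(-60,90,-1,55))):
        A=np.linspace(-.05,2.6,160); sc=[((abs(flap(q,y0,z0,sg,L,a)))<2).sum() for a in A]; best.append((A[int(np.argmax(sc))].round(2),max(sc)))
    g=l[(abs(l[:,1])<20)&(l[:,0]>20)&(l[:,0]<80)&(l[:,2]<75)]
    print(n,"wide,narrow",best,"gouge top",np.percentile(g[:,2],[50,97]) if len(g)>20 else None)
E
python3 k.py k1
```

```text
clock: 10.05
position: [473.9, -323.8, 240.0]
orientation: [0.0, 0.105, 0.994, -0.0]
force: [0.3, 0.2, 0.2]
width: 2.1
grip_force: 0.0
10.05 tcp local [ 25.122 145.831 239.993] f [0.302 0.218 0.213] 2.091957065883729 [ 0.265  0.305  0.349  1.715 -0.113  1.141  2.006]
[-0.978  0.209  0.     0.209  0.978 -0.    -0.    -0.    -1.   ]
scene wide,narrow [(np.float64(2.18), np.int64(2606)), (np.float64(2.27), np.int64(596))] gouge top [65.964 70.211]
side wide,narrow [(np.float64(2.22), np.int64(865)), (np.float64(2.25), np.int64(1519))] gouge top [65.59  69.714]
```

```bash
python3 -m inch '[[[0,0,0,0,0,0.06,0],[0,0,0,0,0,0.12,0],[0,0,0,0,0,0.16,0],[0,0,0,0,0.02,0.16,0],[0,0,0,0,0.045,0.157,0],[0,0,0,0,0.068,0.153,0],[0,0,0,0,0.088,0.15,0],[0,0,0,0,0.101,0.147,0],[0,0,0,0,0.114,0.144,0],[0,0,0,0,0.128,0.139,0],[0,0,0,0,0.138,0.136,0],[0,0,0,0,0.138,0.136,0]]]'; python3 k.py k2
```

```text
clock: 11.35
position: [496.2, -221.3, 138.2]
orientation: [0.0, 0.104, 0.995, -0.0]
force: [-0.6, -0.5, -0.5]
width: 0.6
grip_force: 0.0
11.35 tcp local [ 24.525  40.932 138.188] f [-0.598 -0.457 -0.541] 0.63328851416158 [ 0.116  0.36   0.301  1.892 -0.133  0.909  1.844]
[-0.978  0.207  0.001  0.207  0.978 -0.    -0.001  0.    -1.   ]
scene wide,narrow [(np.float64(1.05), np.int64(357)), (np.float64(2.27), np.int64(595))] gouge top [65.66  70.436]
side wide,narrow [(np.float64(1.08), np.int64(2718)), (np.float64(2.23), np.int64(1205))] gouge top None
```

```bash
python3 -m inch '[[[0,0,0,0,0.009,0.005,0],[0,0,0,0,0.017,0.011,0],[0,0,0,0,0.025,0.019,0],[0,0,0,0,0.031,0.027,0],[0,0,0,0,0.036,0.037,0],[0,0,0,0,0.039,0.047,0],[0,0,0,0,0.041,0.056,0],[0,0,0,0,0.041,0.062,0],[0,0,0,0,0.041,0.065,0],[0,0,0,0,0.041,0.066,0]]]'; python3 k.py k3
```

```text
clock: 12.45
position: [501.9, -192.4, 88.2]
orientation: [-0.0, 0.105, 0.995, -0.0]
force: [-3.8, 1.8, 9.3]
width: 0.8
grip_force: 4.6
12.45 tcp local [24.95  11.47  88.159] f [-3.817  1.849  9.328] 0.7565574051269665 [ 0.084  0.421  0.276  1.94  -0.155  0.801  1.807]
[-0.978  0.208 -0.     0.208  0.978 -0.     0.    -0.    -1.   ]
scene wide,narrow [(np.float64(0.03), np.int64(1445)), (np.float64(2.27), np.int64(594))] gouge top [60.492 66.674]
side wide,narrow [(np.float64(0.03), np.int64(3255)), (np.float64(2.23), np.int64(1311))] gouge top None
```

```bash
python3 -m inch '[[[0,0,0,0,0,-0.03,0],[0,0,0,0,0,-0.09,0],[0,0,0,0,0,-0.15,0],[0,0,0,0,0.05,-0.15,0],[0,0,0,0,0.11,-0.15,0],[0,0,0,0,0.17,-0.15,0],[0,0,0,0,0.195,-0.15,0],[0,0,0,0,0.195,-0.15,0],[0,0,0,0,0.195,-0.1,0],[0,0,0,0,0.195,-0.05,0],[0,0,0,0,0.195,-0.027,0],[0,0,0,0,0.195,-0.027,0]]]'; python3 k.py k4
```

```text
clock: 13.75
position: [530.9, -50.5, 106.4]
orientation: [-0.002, 0.105, 0.994, -0.001]
force: [0.1, 0.3, 0.0]
width: 0.4
grip_force: 0.0
13.75 tcp local [  26.027 -133.412  106.428] f [0.067 0.279 0.015] 0.36658519154751545 [-0.139  0.384  0.214  1.934 -0.106  0.838  1.491]
[-0.978  0.209 -0.004  0.209  0.978 -0.001  0.003 -0.002 -1.   ]
scene wide,narrow [(np.float64(0.03), np.int64(1845)), (np.float64(-0.03), np.int64(481))] gouge top [60.469 66.342]
side wide,narrow [(np.float64(0.02), np.int64(4551)), (np.float64(2.25), np.int64(2910))] gouge top None
```

```bash
python3 -m inch '[[[0,0,0,0,-0.0245,-0.001,0],[0,0,0,0,-0.0445,-0.005,0],[0,0,0,0,-0.0645,-0.013,0],[0,0,0,0,-0.082,-0.0195,0],[0,0,0,0,-0.095,-0.0235,0],[0,0,0,0,-0.1085,-0.025,0],[0,0,0,0,-0.1165,-0.022,0],[0,0,0,0,-0.122,-0.017,0],[0,0,0,0,-0.13,-0.006,0],[0,0,0,0,-0.1365,0.007,0],[0,0,0,0,-0.138,0.014,0],[0,0,0,0,-0.138,0.0185,0]]]'; python3 -m inch '[[[0,0,0,0,0,0,0],[0,0,0,0,0,0.001,0]]]'; python3 k.py k5
```

```text
clock: 15.05
position: [510.5, -150.6, 93.6]
orientation: [-0.001, 0.105, 0.995, -0.0]
force: [-0.7, -0.8, 1.5]
width: 0.7
grip_force: 0.5
clock: 15.25
position: [511.1, -150.2, 93.8]
orientation: [0.0, 0.104, 0.995, -0.0]
force: [-0.5, 0.4, 0.1]
width: 0.5
grip_force: 0.0
15.25 tcp local [ 24.771 -31.729  93.848] f [-0.503  0.444  0.125] 0.4858653190210025 [ 0.028  0.402  0.244  1.948 -0.131  0.807  1.706]
[-0.978  0.207  0.     0.207  0.978 -0.    -0.    -0.    -1.   ]
scene wide,narrow [(np.float64(0.08), np.int64(1233)), (np.float64(0.1), np.int64(1055))] gouge top None
side wide,narrow [(np.float64(0.07), np.int64(4367)), (np.float64(0.03), np.int64(1772))] gouge top None
```

```bash
python3 -m inch '[[[0,0,0,0,-0.008,0.001,0],[0,0,0,0,-0.008,0.002,0],[0,0,0,0,-0.008,0.003,0],[0,0,0,0,-0.008,0.0035,0],[0,0,0,0,-0.008,0.0035,0]]]'
```

```text
clock: 15.85
position: [509.8, -157.1, 92.1]
orientation: [0.0, 0.105, 0.994, -0.0]
force: [-5.8, -1.5, 16.9]
width: 0.6
grip_force: 8.4
```

Firm contact at 17 N with the tip at z=92.1, so the flap is flat. I'll retract and check.

```bash
python3 -m inch '[[[0,0,0,0,0,-0.02,0],[0,0,0,0,0,-0.08,0],[0,0,0,0,0,-0.14,0],[0,0,0,0,0.06,-0.2,0],[0,0,0,0,0.12,-0.25,0],[0,0,0,0,0.18,-0.25,0],[0,0,0,0,0.24,-0.25,0],[0,0,0,0,0.3,-0.25,0],[0,0,0,0,0.3,-0.25,0],[0,0,0,0,0.3,-0.25,0]]]'; python3 k.py k6
```

```text
clock: 16.85
position: [556.3, 64.9, 278.4]
orientation: [-0.0, 0.103, 0.995, -0.0]
force: [0.2, -1.0, -0.5]
width: 0.6
grip_force: 0.0
16.85 tcp local [  25.113 -251.553  278.351] f [ 0.188 -0.976 -0.538] 0.5939416697646902 [-0.288  0.24   0.141  1.692 -0.035  1.212  1.224]
[-0.979  0.206 -0.     0.206  0.979 -0.     0.    -0.    -1.   ]
scene wide,narrow [(np.float64(0.07), np.int64(2164)), (np.float64(0.05), np.int64(1622))] gouge top None
side wide,narrow [(np.float64(0.05), np.int64(4785)), (np.float64(0.0), np.int64(2833))] gouge top None
```

View pics/side_k6.png

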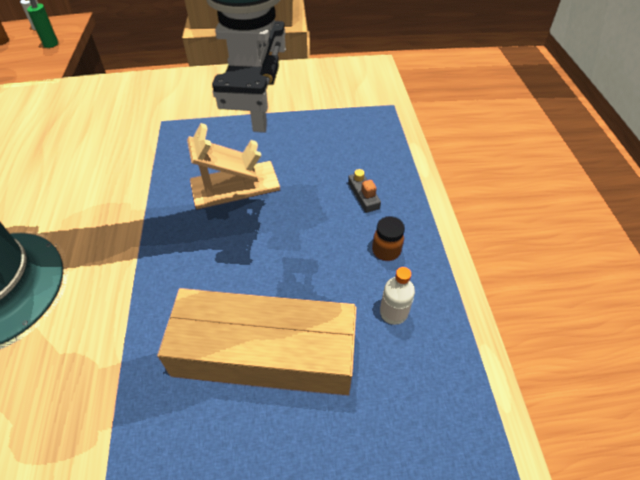

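The side view shows the carton shut flat, with the seam at (255,326). The bottle, jar and plane are where they started.

```bash
python3 -c "
from station import manip
print(manip.finish_job())"
```

```text
the job is handed in; nothing more can be done
None
```

I handed the job in at about 17 s. The gouge is level in both notches, the wide flap is folded flat with the narrow flap flat on top, and the bottle, jar and plane look unmoved; the hand-in returned no verdict.

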